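Index the tipping cart to the empty bin and tip out the bobbins

ROBOT

A 7-joint arm with a two-finger parallel gripper is mounted at the origin on a cart in front of the work surface, level with it; the furniture and walls round the work are solid. World frame = base frame: x ahead of the robot, y to its left, z up, the work surface at z = 0. Lengths are in mm, angles in degrees, forces in N, time in s.
With the tool pointing down it reaches from about 400 to 900 mm from the base axis. Payload 5.5 kg.
Tool frame: the origin (TCP) lies at the very end of the fingers, on their centre line; the grasp point (between the pads) lies 19 mm behind it; z points along the fingers, y is the line along which they close (so a half turn about z gives the same grasp; the last joint's range is limited). The gripper opens to 85 mm and grips with 20 to 120 N. Pads are 22 mm wide; open, the fingers measure 114 mm over their backs; the gripper's body (76 mm by 85 mm) begins 54 mm behind the grasp point. The pads swing forward as they close: fully open they stand 13 mm farther back than shut.
Start: joints at [-51.899, 28.699, -24.465, 88.831, 12.651, 65.22, -12.049], TCP at [254.162, 598.249, 206.91] pointing down, gripper open.
Joint ranges: [-164.97, 164.97], [-17.58, 116.51], [-87.97, 89.64], [11.32, 138.91], [-80.73, 260.73], [10.89, 115.49], [-147.41, 147.41]. Speed limits (degrees/s): [147.25, 147.25, 180, 180, 180, 180, 180].

INTERFACE

Orientations are given as [roll, pitch, yaw] about the fixed x, y, z axes, in that order (R = Rz(yaw) Ry(pitch) Rx(roll)).
In Python, from rig import env gives the robot as it stands.
- The arm moves only by the tool arm_command, never from a script. Its argument "rows" is a list that holds one entry, the list of rows, each a list of 5 numbers: the shift along the world's x, y, z in cm, then the turn about the world's z in degrees, then the finger opening in cm, from 0 to 8.54. In form: [[[dx, dy, dz, twist, fingers], ...]]. A call has 1 to 10 rows; each row shifts and turns the commanded pose from where the row before left it; what a row does not reach is not made up. A row lasts 1/10 s, in which the tool goes at most 50 mm and 8.59 degrees, less where a joint would pass 70% of its speed; a pose out of reach is approached as far as the arm can. A call with a gripper value outside its range is refused whole. The fingers move at their own pace and stop on an object; the grip force is fixed at half the most. Time passes only in rows, so rows that do not move let the fingers close. It gives the time, the measured TCP pose, the force, the opening and the grip force at its end, in the units of the state.
- env.get_obs(): the state, without advancing time (a new reading comes with each control period).
- env.get_image(name): name is "side" or "top"; returns a dict with "image" (420x560x3 uint8, blue, green, red), "range_z" (420x560 float32, mm along the optical axis (not along the pixel's ray), 0 where there is no reading), "vfov" (degrees; the focal length in pixels is half the picture's height over the tangent of half this angle, whatever the lens; pixels are square), "cx", "cy" (the principal point, pixels), "k1" (the pictures are not rectified: a ray, as slopes to the right and down, at radius r is drawn at 1 + k1 r^2 times it, then the intrinsics apply), "eye" and "attitude" of the camera in the world. Camera axes: x right, y up, looking along -z (the intrinsics and any distortion apply to the point x, -y, -z); pixel columns grow to the right and rows downward; lengths in mm; the calibration is good to about 2 mm. A picture is of the moment at which its call begins.
- env.hand_in(): hands the job in; it is judged then, once.
The state is a dict: "t": time; "joint_positions": joint angles; "joint_vel": joint speeds; "joint_efforts": joint torques, N m; "ee_pos": TCP position; "orientation": TCP orientation; "wrist_force": force on the tool from outside, world axes, zero at the start; "wrist_torque": the same for the moment, N m; "finger_gap": finger opening in mm; "gripper_force": force on a finger pad.
Only numpy, scipy, OpenCV 4.12 (cv2) and the standard library are available. Lean on these libraries where they do the work, as an engineer would, in place of code of your own. Each camera call takes 0.05 s, during which the arm holds its last target. There are 200 camera calls.

TASK

Pull up the red plunger knob on the blue cart, slide the cart one hole along its rail so that its tray stands in front of the empty green bin, and let the plunger snap fully home in that hole. Then lift the tray by its black handle until all three blue bobbins have tipped into the green bin, and lower the tray gently back to level. Keep the tray level until the cart is locked, and leave the tape case, the brush and the yellow screwdriver alone.

Things in the scene. Friction and masses are not known exactly. Their poses are not given: they have to be found in the camera images.
- index_base: fixed grey bed plate (130 x 350 x 12 mm) with two steel guide rods and an aluminium index strip with three 12 mm holes 80 mm apart. It may stand turned. Origin on the worktop, under the centre of the tray when the cart is in the middle hole; x points across the rail from the handle side to the bins, y along the rail. The plate runs from y -145 to +205 mm
- cart (a joint): position of the blue cart along the bed's y axis, m; 0 = middle hole (where it starts locked), +0.08 and -0.08 = the outer holes; the stops are at +/-0.10. Slides with 2 to 3 N of drag once the plunger is pulled
- plunger (a joint): how far the plunger knob is pulled up, m; 0 = fully home in a hole, 0.016 = stop. A spring pulls it down with 5 N at 0 and 9 N at the stop. From 0.011 the pin is clear of the holes and the cart can slide; let go between holes, the pin rides on the strip at about 0.0095 and drops into the next hole that it meets (1 mm of play). Moves straight up and down
- knob_mid (a point): mid-height of the red plunger knob: round, upright axis, 33 mm in diameter, grip band 22 mm high around this point, knob top 19 mm above this point, 131 mm above the worktop when home. It rides on the cart, 100 mm to the +y side of the tray's centre line; the tray's side wall begins 28 mm from the knob and its top edge is 23 mm higher than this point; there is free space on the knob's -x and +x sides
- cart_mark (a point): top of the cart's deck under the centre of the tray, 40 mm above the worktop; moves with the cart only
- tray (a joint): tilt of the aluminium tray, rad; 0 = level on its rest posts, grows as the handle is lifted, stop at 1.35. It falls back by itself when let go. The bobbins leave over a 3 mm lip when it stands at about 1.0 to 1.3
- tray_hinge (a point): hinge axis of the tray, on the tray's centre line, 112 mm above the worktop; the axis runs along the bed's y. Tray 150 x 110 mm, walls 42 mm high; its open spout end reaches 25 mm past the hinge towards the bins
- handle_mid (a point): centre of the tray's black handle bar, round, 14 mm in diameter, 74 mm long along the bed's y axis, held by steel arms at its ends, 33 mm outside the tray's end wall and 26 mm above its top edge. At rest 180 mm above the worktop, 163 mm towards -x from the hinge and 68 mm above it. It swings about the hinge and turns between the fingers, so the hand need not tilt. Lifts with about 3 N
- green_bin: empty open green bin, fixed, 160 (x) x 130 (y) x 80 mm high, wall 4 mm, inner floor 22 mm above the worktop; origin at the centre of its underside, axes parallel to the bed's. It stands in front of one of the outer holes, left or right: its y on the bed is that of the cart (0.08 or -0.08) when the tray faces it
- yellow_bin: yellow bin full of bolts, fixed, 171 x 136 x 84 mm; origin at the centre of its underside; stands at the other outer hole. No bobbins belong in it
- roller_0: blue nylon bobbin, 30 mm across its end flanges and 42 mm long, 80 g, one of three that stand loose in the tray at the start; origin at the centre of the end on which it stands then
- roller_1: blue nylon bobbin, 30 mm across its end flanges and 42 mm long, 80 g, one of three that stand loose in the tray at the start; origin at the centre of the end on which it stands then
- roller_2: blue nylon bobbin, 30 mm across its end flanges and 42 mm long, 80 g, one of three that stand loose in the tray at the start; origin at the centre of the end on which it stands then
- tape_case: bystander: black and green case, 66 x 90 x 40 mm, origin under its centre
- brush: bystander: paint brush with wooden handle, 38 x 225 x 14 mm, origin under its centre
- driver: bystander: yellow screwdriver, 32 x 155 x 32 mm, origin under its centre

How it is judged:
By the outcome, as a careful person would: the job done as asked, in the order asked, and still so for the second after the job is handed in, with the robot touching nothing.
It also fails if it takes over 62 s, if anything falls off the work surface, if the arm or the gripper's body presses on something with over 40 N, if the wrist force passes 120 N, or if a joint passes its speed limit or range.

## Working session

There is one attempt and no reset: what is moved stays moved. The work goes in short steps, Python scripts to look and compute and a tool call to move; the robot and the scene stay as the last step left them, time stands still between calls to the robot, and variables do not carry over. Pictures are saved under pics/ and viewed, at most 10 in all, crops included, and the job is handed in when it is done.

Besides the shell and the picture viewer there is one more tool, called after ">>>" as name(argument=value, ...) on one line, values as JSON. arm_command: Moves the arm, as the interface text tells. Its arguments: {"type":"object","properties":{"rows":{"type":"array"}},"required":["rows"]}

```bash
mkdir -p pics; cat > h.py <<'E'
import numpy as np, cv2
from scipy.spatial.transform import Rotation as Ro
from rig import env
def snap(n,f):
    d=env.get_image(n); cv2.imwrite('pics/'+f+'.png',d['image'])
    np.savez('pics/'+f+'.npz',**{k:np.array(v) for k,v in d.items()}); return d
def load(f): return dict(np.load('pics/'+f+'.npz'))
def R(d):
    a=np.array(d['attitude'])
    return a if a.shape==(3,3) else Ro.from_euler('xyz',a,degrees=True).as_matrix()
def cloud(d):
    h,w=d['range_z'].shape; f=h/2/np.tan(np.radians(d['vfov'])/2)
    u,v=np.meshgrid(np.arange(w),np.arange(h))
    K=np.array([[f,0,d['cx']],[0,f,d['cy']],[0,0,1]],float)
    p=cv2.undistortPoints(np.stack([u,v],-1).reshape(-1,1,2).astype(float),K,np.array([float(d['k1']),0,0,0])).reshape(h,w,2)
    z=d['range_z']; c=np.stack([p[...,0]*z,-p[...,1]*z,-z],-1)
    P=c@R(d).T+np.array(d['eye']); P[z==0]=np.nan; return P
E
python3 - <<'E'
from h import *
for n in('top','side'):
    d=snap(n,n+'0'); print(n,d['vfov'],d['cx'],d['cy'],d['k1'],d['eye'],d['attitude'])
    cv2.imwrite(f'pics/{n}0b.png',cv2.resize(d['image'],(800,600),interpolation=cv2.INTER_CUBIC))
o=env.get_obs();print(o)
E
```

```text
top 46.10281163520047 272.4238899760848 214.30566826013504 -0.027182071337575046 [ 335.96890315  246.86910015 1206.47152506] [  9.1540521    0.30282691 -91.05290284]
side 45.93689718318323 277.8936992357705 210.36754565952646 0.045607957124287696 [ 417.05548657 -562.23722675  806.18382285] [49.7279041  -0.54120475 -7.58175633]
{'t': 0.1, 'joint_positions': array([-51.89847042,  28.747908  , -24.45258904,  88.88483163,
        12.65165674,  65.2216531 , -12.05270668]), 'joint_vel': array([-0.03665167, -0.14092636, -0.04169562, -0.10108603,  0.04045966,
        0.03057083, -0.0137044 ]), 'joint_efforts': array([-1.14009687e-02, -5.70819390e+01, -5.83854139e+00, -2.81748676e+01,
        1.04800533e-02,  5.61875597e-03, -2.28320556e-05]), 'ee_pos': array([253.99384363, 597.59153341, 205.97102295]), 'orientation': array([-1.79898839e+02, -1.61977171e-03,  1.56976782e+02]), 'wrist_force': array([-0.5400322 ,  0.28307852, -0.98155472]), 'wrist_torque': array([0.02529798, 0.00056777, 0.03634769]), 'gripper_force': 0.0, 'finger_gap': 85.36493913072451}
```

View pics/top0b.png

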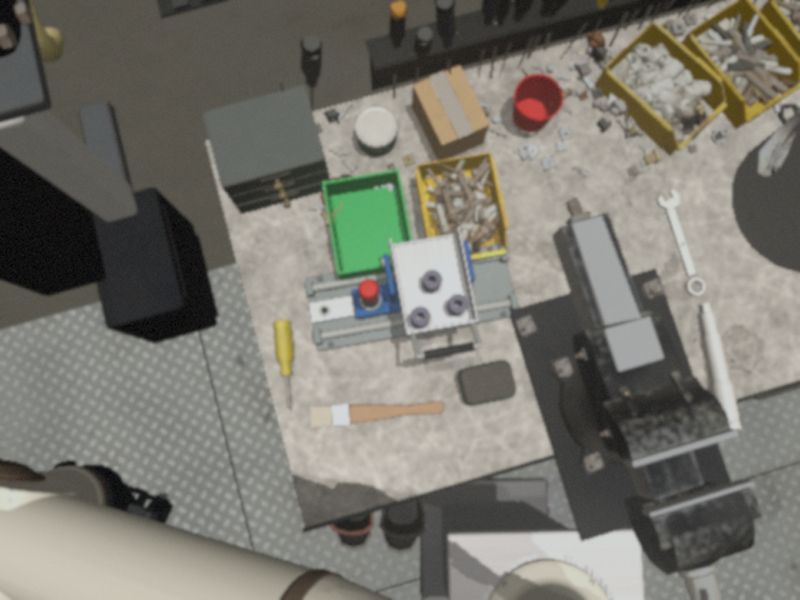

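View pics/side0b.png

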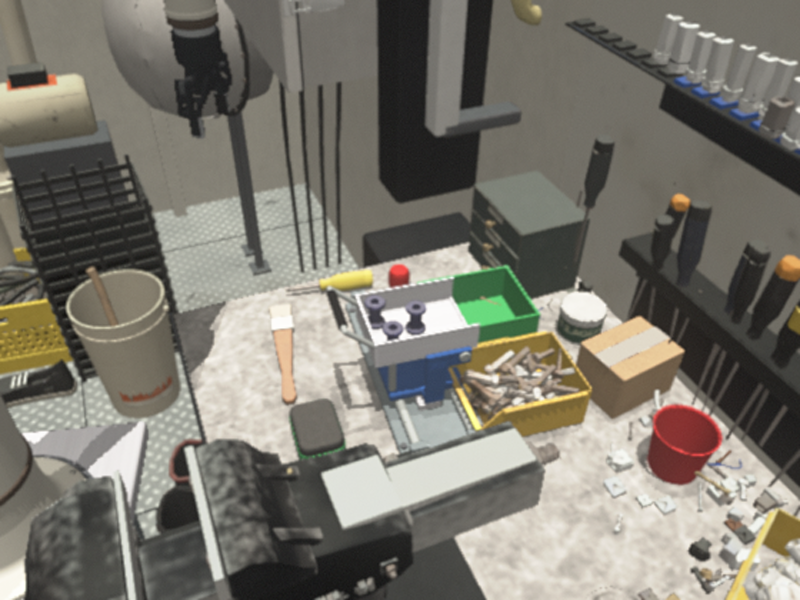

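The top view shows the knob at (369,290) and the handle at (449,351). The green bin is centred near (366,222), on the knob's side (+y), and the yellow bin is in front at (462,203). Next I measure these points.

```bash
cat >> h.py <<'E'
def proj(d,p):
    c=R(d).T@(np.array(p,float)-d['eye']); x,y=c[0]/-c[2],-c[1]/-c[2]; h=d['image'].shape[0]
    f=h/2/np.tan(np.radians(d['vfov'])/2); s=1+d['k1']*(x*x+y*y)
    return np.array([f*x*s+d['cx'],f*y*s+d['cy']])
E
python3 - <<'E'
from h import *
np.set_printoptions(precision=1,suppress=True)
for n in('top0','side0'):
    d=load(n);P=cloud(d);I=d['image'].astype(int);b,g,r=I[...,0],I[...,1],I[...,2]
    print(n,'tcp px',proj(d,[254,598,206])*800/560)
    m=(r>150)&(g<60)&(b<70)&(P[...,2]>60)&(P[...,2]<200)
    q=P[m];q=q[np.linalg.norm(q[:,:2]-np.median(q[:,:2],0),axis=1)<60]; t=q[q[:,2]>np.percentile(q[:,2],50)]
    print('knob',len(q),np.median(q,0),np.percentile(q[:,2],[5,50,95]),'top ctr',(t.min(0)+t.max(0))/2,t.max(0)-t.min(0))
    m=(g>110)&(r<70)&(b<110)&(P[...,2]>60)&(P[...,2]<100); q=P[m][:,:2].astype(np.float32)
    print('green rim',len(q),cv2.minAreaRect(q))
d=load('top0');P=cloud(d)
for nm,u,v in [('knob',369,289),('handle',449,350),('h1',428,354),('h2',470,347),('rodA',310,290),('rodA2',400,271),('yb',505,245),('yb2',490,158),('yb3',418,166),('rim',396,262),('wallL',393,245),('wallR',460,236),('endwall',402,332),('endwall2',475,322),('bob',431,281),('bob',456,305),('bob',419,318),('table',350,380),('plate',315,345),('case',488,382)]:
    x,y=int(u*.7),int(v*.7); print(nm,np.nanmedian(P[y-1:y+2,x-1:x+2].reshape(-1,3),0))
d=load('top0')['image'][150:270,200:370]; cv2.imwrite('pics/c1.png',cv2.resize(d,None,fx=4.7,fy=4.7,interpolation=cv2.INTER_CUBIC))
E
```

```text
top0 tcp px [141.6 483.6]
knob 7 [839.8   1.7  75.1] [74.  75.1 76.8] top ctr [851.   10.7  76.1] [29.6 27.5  1.3]
green rim 44 ((660.1094970703125, 281.3988037109375), (158.17254638671875, 122.27617645263672), 9.242401123046875)
side0 tcp px [214.2 144.3]
knob 48 [901.5   8.5  75.1] [71.7 75.1 78.2] top ctr [877.2  -5.7  76.9] [80.7 57.2  3.5]
green rim 69 ((697.2376708984375, 284.30145263671875), (90.60100555419922, 130.18190002441406), 9.367050170898438)
knob [534.3 280.2 148.6]
handle [436.5 164.2 186.9]
h1 [430.9 195.5 186.9]
h2 [440.  132.8 186.9]
rodA [554.9 383.1  33.5]
rodA2 [570.  231.1 113. ]
yb [626.3  51.8  39. ]
yb2 [772.3  74.3  66.7]
yb3 [761.1 197.4  58.1]
rim [582.3 237.7 115.1]
wallL [608.2 241.7 118.8]
wallR [615.2 138.3 149.6]
endwall [484.2 229.5   9.1]
endwall2 [480.2 121.4 152.5]
bob [551.6 184.3 119.4]
bob [513.2 144.7 115. ]
bob [493.9 203.7 113.9]
table [404.3 321.3  -1.1]
plate [465.3 379.8   3.6]
case [395.3  90.1  37.8]
```

View pics/c1.png

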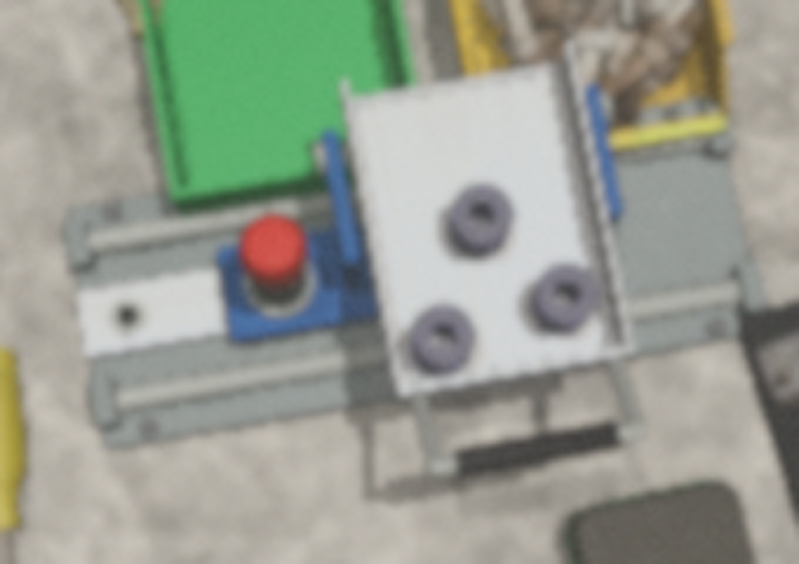

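```bash
python3 - <<'E'
from h import *
np.set_printoptions(precision=0,suppress=True)
d=load('top0');P=cloud(d);print('origin',proj(d,[0,0,0])*800/560)
for u,v in [(600,240),(640,350),(660,420),(690,440),(700,530),(560,560),(200,570),(80,570),(60,490),(150,250),(60,60),(270,130),(300,500),(580,400)]:
    x,y=int(u*.7),int(v*.7); print((u,v),P[y,x])
E
```

```text
origin [549. 626.]
(600, 240) [604. -78. 149.]
(640, 350) [ 433. -121.  167.]
(660, 420) [ 328. -122.  216.]
(690, 440) [ 300. -161.  218.]
(700, 530) [ 180. -163.  223.]
(560, 560) [103. -23.   4.]
(200, 570) [241. 375. 727.]
(80, 570) [236. 467. 699.]
(60, 490) [283. 524. 611.]
(150, 250) [ 674.  719. -141.]
(60, 60) [830. 694. 317.]
(270, 130) [794. 434. 148.]
(300, 500) [207. 404.   1.]
(580, 400) [362. -60.  43.]
```

>>> arm_command(rows=[[[0,0,3,0,8.5],[0,0,3,-5,8.5],[1,-1,1,-8,8.5],[2,-2,0,-8,8.5],[2,-2,0,-8,8.5],[2,-2,0,-8,8.5],[2,-2,0,-8,8.5],[2,-2,0,-8,8.5],[2,-2,0,-5,8.5],[0,0,0,0,8.5]]])

```text
t: 1.1
ee_pos: [388.7, 463.7, 276.4]
orientation: [179.9, 0.2, 98.4]
wrist_force: [0.1, 0.4, -0.0]
finger_gap: 85.0
gripper_force: 0.0
```

>>> arm_command(rows=[[[2.5,-3,0,0,8.5],[2.5,-3,0,0,8.5],[2.5,-3,0,0,8.5],[2.5,-3,-1,0,8.5],[2.5,-3.4,-2,0,8.5],[2.0,-3,-2,0.8,8.5],[0,0,-2,0,8.5],[0,0,-1.5,0,8.5],[0,0,0,0,8.5],[0,0,0,0,8.5]]])

```text
t: 2.1
ee_pos: [528.2, 286.0, 192.0]
orientation: [-180.0, -0.0, 99.9]
wrist_force: [-0.4, 1.4, 1.1]
finger_gap: 85.1
gripper_force: 0.0
```

```bash
python3 - <<'E'
from h import *
d=snap('side','s1')
a=d['image'][100:310,180:460]; cv2.imwrite('pics/s1c.png',cv2.resize(a,(800,600),interpolation=cv2.INTER_CUBIC))
E
```

```text
(no output)
```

View pics/s1c.png

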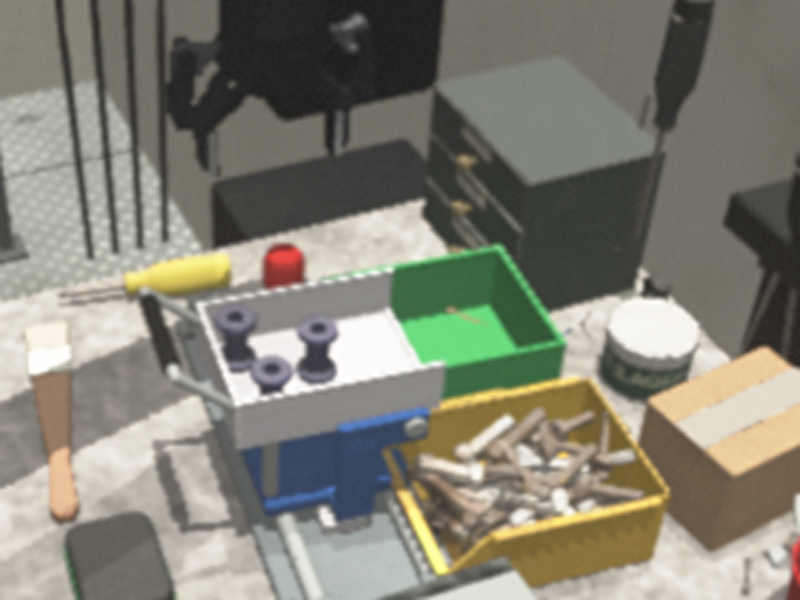

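The open fingers, at (210,160) and (338,145), straddle the knob at (284,262). I correct by a few mm and descend.

>>> arm_command(rows=[[[0.3,-0.3,-0.5,-0.5,8.5],[0.3,-0.3,-1,0,8.5],[0,0,-1.5,0,8.5],[0,0,-1.5,0,8.5],[0,0,-1.5,0,8.5],[0,0,-1,0,8.5],[0,0,-1,0,8.5],[0,0,0,0,8.5],[0,0,0,0,8.5]]])

```text
t: 3.05
ee_pos: [535.2, 278.3, 111.8]
orientation: [-180.0, -0.0, 99.3]
wrist_force: [-0.5, 0.2, 0.3]
finger_gap: 85.1
gripper_force: 0.0
```

>>> arm_command(rows=[[[0,0,0,0,6],[0,0,0,0,5],[0,0,0,0,4],[0,0,0,0,3],[0,0,0,0,2],[0,0,0,0,2],[0,0,0,0,2],[0,0,0,0,2]]])

```text
t: 3.85
ee_pos: [537.1, 278.7, 113.2]
orientation: [179.8, -0.1, 99.3]
wrist_force: [4.0, 0.1, 5.0]
finger_gap: 29.5
gripper_force: 59.2
```

>>> arm_command(rows=[[[0,0,0.3,0,2],[0,0,0.4,0,2],[0,0,0.4,0,2],[0,0,0.3,0,2],[0,0,0,0,2],[0,0,0,0,2]]])

```text
t: 4.45
ee_pos: [536.8, 278.6, 124.9]
orientation: [179.8, -0.0, 99.3]
wrist_force: [8.9, 2.5, -10.0]
finger_gap: 29.4
gripper_force: 59.9
```

```bash
python3 - <<'E'
from h import *
d=snap('side','s2')
a=d['image'][120:240,200:360]; cv2.imwrite('pics/s2c.png',cv2.resize(a,(800,600),interpolation=cv2.INTER_CUBIC))
E
```

```text
(no output)
```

View pics/s2c.png

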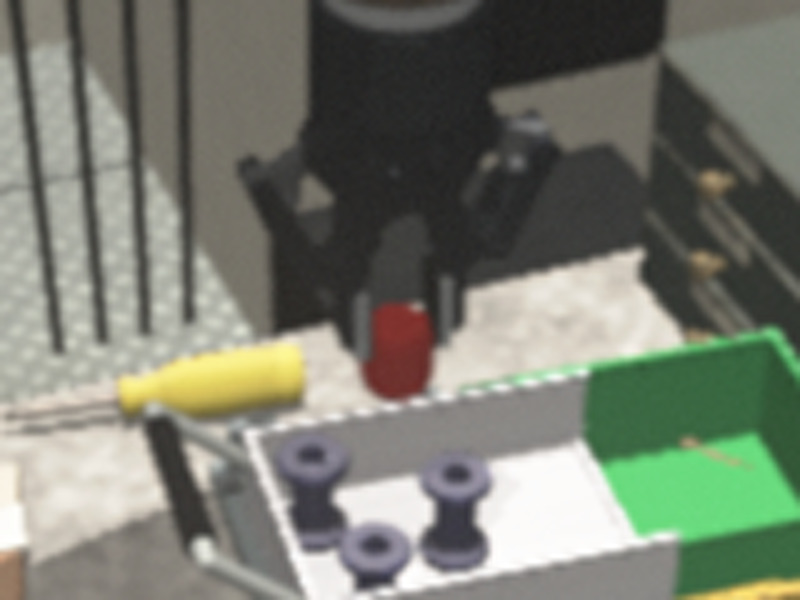

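The knob is in the fingers at (398,350) and has risen. I lift it slightly more and slide along bed y.

>>> arm_command(rows=[[[0.1,0,0.15,0,2],[0,0,0.05,0,2],[-0.08,0.49,0,0,2],[-0.16,0.99,0,0,2],[-0.16,0.99,0,0,2]]])

```text
t: 5.0
ee_pos: [533.4, 300.5, 126.0]
orientation: [180.0, 0.2, 99.2]
wrist_force: [8.8, -1.5, -10.2]
finger_gap: 29.1
gripper_force: 59.9
```

>>> arm_command(rows=[[[-0.16,0.99,0,0,2],[-0.16,0.99,0,0,2],[-0.16,0.99,0,0,2],[-0.16,0.99,0,0,2],[-0.08,0.49,0,0,2],[0,0,0,0,2],[0,0,0,0,2]]])

```text
t: 5.7
ee_pos: [526.0, 347.1, 126.1]
orientation: [179.9, 0.0, 99.3]
wrist_force: [8.5, 3.3, -9.3]
finger_gap: 28.9
gripper_force: 60.0
```

```bash
python3 - <<'E'
from h import *
d=snap('top','t2')
a=d['image'][140:290,190:390]; cv2.imwrite('pics/t2c.png',cv2.resize(a,(800,600),interpolation=cv2.INTER_CUBIC))
E
```

```text
(no output)
```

View pics/t2c.png

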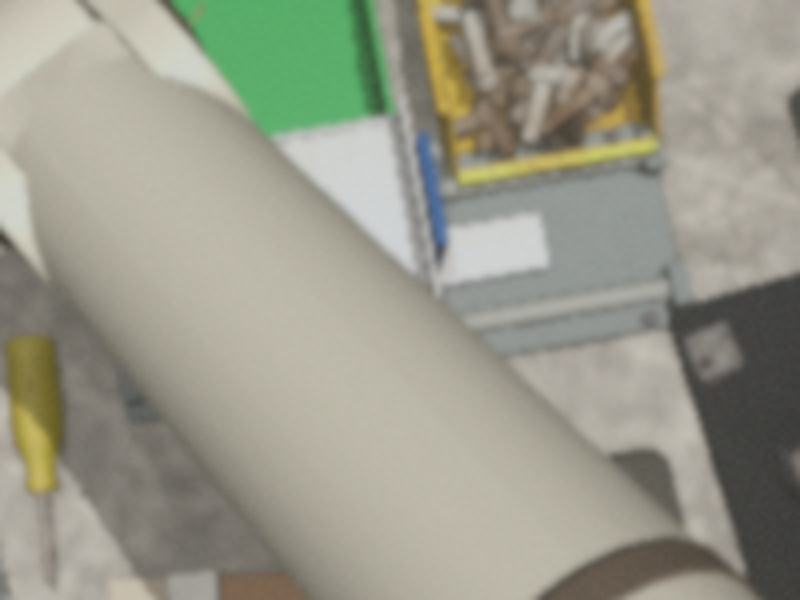

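The cart has moved about 70 mm: the tray now faces the green bin and its right wall is at (440,280). I let the pin ride on the strip and creep on to the hole.

>>> arm_command(rows=[[[0,0,-0.4,0,2],[0,0,-0.3,0,2],[-0.03,0.2,-0.1,0,2],[-0.03,0.2,0,0,2],[-0.03,0.2,0,0,2],[0,0,0,0,2]]])

```text
t: 6.35
ee_pos: [526.2, 347.6, 121.7]
orientation: [180.0, 0.4, 99.1]
wrist_force: [-0.4, -11.2, 16.8]
finger_gap: 28.8
gripper_force: 62.9
```

>>> arm_command(rows=[[[0,0,0.25,0,2],[-0.03,0.2,0,0,2],[-0.03,0.2,0,0,2],[0,0,0,0,2],[0,0,0,0,2]]])

```text
t: 6.85
ee_pos: [524.6, 355.8, 120.7]
orientation: [180.0, 0.1, 99.2]
wrist_force: [7.9, -0.2, -8.1]
finger_gap: 29.0
gripper_force: 60.3
```

>>> arm_command(rows=[[[-0.01,0.05,-0.2,0,2],[-0.02,0.1,-0.1,0,2],[0,0,0,0,2],[0,0,0,0,2]]])

```text
t: 7.25
ee_pos: [524.4, 357.0, 117.7]
orientation: [180.0, 0.1, 99.2]
wrist_force: [8.0, -0.0, -6.2]
finger_gap: 29.3
gripper_force: 60.4
```

>>> arm_command(rows=[[[0,0,-0.2,0,2],[0,0,-0.2,0,2],[0,0,-0.1,0,2],[0,0,0,0,2],[0,0,0,0,2]]])

```text
t: 7.75
ee_pos: [524.4, 357.4, 113.4]
orientation: [179.9, 0.1, 99.2]
wrist_force: [6.3, -0.2, -4.0]
finger_gap: 29.0
gripper_force: 60.7
```

>>> arm_command(rows=[[[0,0,0,0,4],[0,0,0,0,6],[0,0,0,0,8.5],[0,0,0,0,8.5],[0,0,0,0,8.5],[0,0,3,0,8.5],[0,0,4,0,8.5],[0,0,4,0,8.5],[0,0,0,0,8.5]]])

```text
t: 8.65
ee_pos: [526.4, 361.6, 231.5]
orientation: [179.4, -0.3, 99.3]
wrist_force: [-0.4, 0.7, 0.7]
finger_gap: 85.4
gripper_force: 0.0
```

```bash
python3 - <<'E'
from h import *
np.set_printoptions(precision=1,suppress=True)
d=snap('side','s3');P=cloud(d);I=d['image'].astype(int);b,g,r=I[...,0],I[...,1],I[...,2]
print(proj(d,[524,358,150]))
for n in('side0','s3'):
  e=load(n);Q=cloud(e);I=e['image'].astype(int);m=(I[...,2]>90)&(I[...,1]<40)&(I[...,0]<50)
  c=(Q[...,0]>490)&(Q[...,0]<570)&(Q[...,1]>230)&(Q[...,1]<410)&m
  q=Q[c];print(n,len(q),np.median(q,0),np.percentile(q[:,2],[5,90,99]))
a=d['image'][120:270,200:400]; cv2.imwrite('pics/s3c.png',cv2.resize(a,(800,600),interpolation=cv2.INTER_CUBIC))
E
```

```text
return _methods._mean(a, axis=axis, dtype=dtype,
  ret = um.true_divide(
Traceback (most recent call last):
IndexError: index -1 is out of bounds for axis 0 with size 0
```

```bash
python3 - <<'E'
from h import *
np.set_printoptions(precision=1,suppress=True)
for n in('side0','s3'):
  e=load(n);Q=cloud(e);c0=(np.array([534.3,280.2]) if n=='side0' else np.array([521.5,359]))
  q=Q[(np.hypot(Q[...,0]-c0[0],Q[...,1]-c0[1])<25)&(Q[...,2]>90)&(Q[...,2]<180)]
  print(n,len(q),np.percentile(q,[2,50,98],axis=0))
  h0=np.array([436.5,164.2]) if n=='side0' else np.array([423.7,243.2])
  q=Q[(np.hypot(Q[...,0]-h0[0],Q[...,1]-h0[1])<50)&(Q[...,2]>165)&(Q[...,2]<200)]
  print(' handle',len(q),np.percentile(q,[2,50,98],axis=0))
a=load('s3')['image'][120:270,200:400]; cv2.imwrite('pics/s3c.png',cv2.resize(a,(800,600),interpolation=cv2.INTER_CUBIC))
E
```

```text
side0 211 [[520.7 262.8 124.4]
 [534.5 270.5 144.3]
 [550.3 290.4 151.1]]
 handle 254 [[425.4 115.8 167.9]
 [437.  159.8 184.1]
 [449.6 209.7 188. ]]
s3 177 [[508.7 341.4 126.3]
 [522.2 349.  144. ]
 [538.5 367.6 151.3]]
 handle 216 [[413.2 195.1 167.7]
 [424.6 235.3 184.7]
 [438.3 287.1 188. ]]
```

View pics/s3c.png

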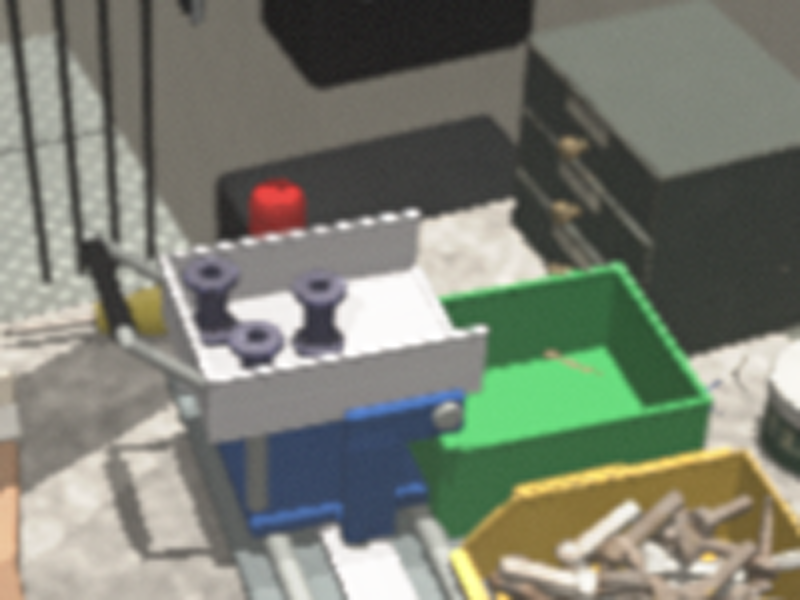

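The pin is home: the knob is at (278,205) and its top is at the same height as at the start. The tray faces the green bin squarely. I go to the handle now.

>>> arm_command(rows=[[[-1.5,-1.8,0.5,0,6],[-2.5,-3,0,0,6],[-2.5,-3,0,0,6],[-2.5,-3,0,0,6],[-1.2,-1,0,0,6],[0,0,0,0,6],[0,0,-1.5,0,6],[0,0,0,0,6],[0,0,0,0,6]]])

```text
t: 9.6
ee_pos: [421.1, 241.3, 213.9]
orientation: [-179.9, 0.0, 99.3]
wrist_force: [-0.4, 0.3, 0.5]
finger_gap: 60.0
gripper_force: 0.0
```

```bash
python3 - <<'E'
import numpy as np
t=np.linspace(0,1.25,32); w=np.radians(9.2)
x=-16.3*np.cos(t)+6.8*np.sin(t); z=16.3*np.sin(t)+6.8*np.cos(t)
for i in range(31):
    dx=x[i+1]-x[i]; print(f"[{dx*np.cos(w):.2f}, {dx*np.sin(w):.2f}, {z[i+1]-z[i]:.2f}, 0, 0.5],",end=' ' if (i+1)%8 else '\n')
E
```

```text
[0.28, 0.05, 0.65, 0, 0.5], [0.31, 0.05, 0.64, 0, 0.5], [0.33, 0.05, 0.63, 0, 0.5], [0.36, 0.06, 0.61, 0, 0.5], [0.38, 0.06, 0.60, 0, 0.5], [0.41, 0.07, 0.58, 0, 0.5], [0.43, 0.07, 0.56, 0, 0.5], [0.45, 0.07, 0.55, 0, 0.5],
[0.47, 0.08, 0.53, 0, 0.5], [0.49, 0.08, 0.51, 0, 0.5], [0.51, 0.08, 0.49, 0, 0.5], [0.53, 0.09, 0.47, 0, 0.5], [0.55, 0.09, 0.44, 0, 0.5], [0.57, 0.09, 0.42, 0, 0.5], [0.58, 0.09, 0.40, 0, 0.5], [0.60, 0.10, 0.37, 0, 0.5],
[0.61, 0.10, 0.35, 0, 0.5], [0.63, 0.10, 0.32, 0, 0.5], [0.64, 0.10, 0.30, 0, 0.5], [0.65, 0.11, 0.27, 0, 0.5], [0.66, 0.11, 0.24, 0, 0.5], [0.67, 0.11, 0.22, 0, 0.5], [0.68, 0.11, 0.19, 0, 0.5], [0.68, 0.11, 0.16, 0, 0.5],
[0.69, 0.11, 0.13, 0, 0.5], [0.70, 0.11, 0.10, 0, 0.5], [0.70, 0.11, 0.08, 0, 0.5], [0.70, 0.11, 0.05, 0, 0.5], [0.70, 0.11, 0.02, 0, 0.5], [0.70, 0.11, -0.01, 0, 0.5], [0.70, 0.11, -0.04, 0, 0.5],
```

>>> arm_command(rows=[[[0.2,0.2,-1,0,6],[0,0,-1.5,0,6],[0,0,-1.5,0,6],[0,0,-1.3,0,6],[0,0,0,0,5],[0,0,0,0,3],[0,0,0,0,1.5],[0,0,0,0,0.5],[0,0,0,0,0.5],[0,0,0,0,0.5]]])

```text
t: 10.6
ee_pos: [423.4, 243.2, 162.1]
orientation: [180.0, -0.0, 99.3]
wrist_force: [-1.9, -0.5, 3.4]
finger_gap: 4.8
gripper_force: 2.7
```

```bash
python3 - <<'E'
from h import *
d=snap('side','s4')
a=d['image'][135:255,190:350]; cv2.imwrite('pics/s4c.png',cv2.resize(a,(800,600),interpolation=cv2.INTER_CUBIC))
E
```

```text
(no output)
```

View pics/s4c.png

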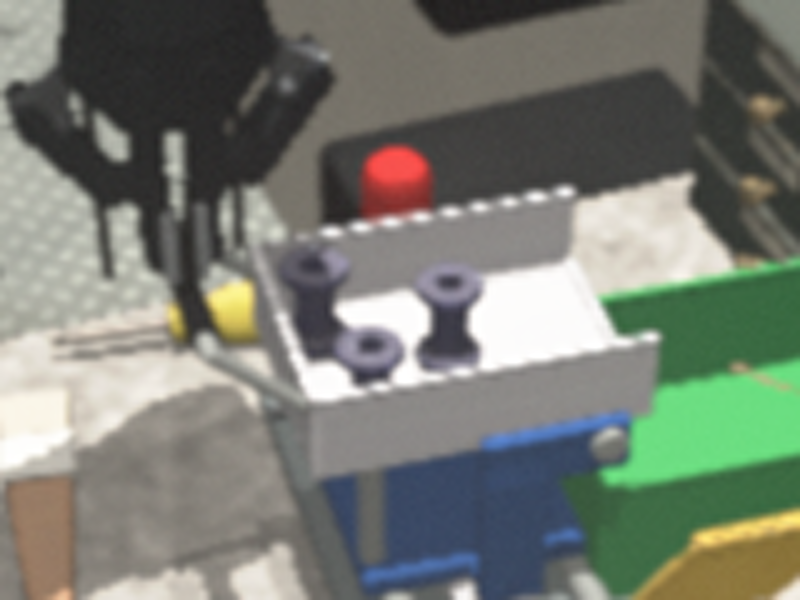

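The bar at (195,330) runs between the fingers. The reported gap equals the command, so I close fully to test the grip.

>>> arm_command(rows=[[[0,0,0,0,0],[0,0,0,0,0],[0,0,0,0,0]]])

```text
t: 10.95
ee_pos: [423.8, 243.4, 162.5]
orientation: [179.9, -0.0, 99.3]
wrist_force: [-2.0, -1.2, 7.4]
finger_gap: 0.0
gripper_force: 3.7
```

Closed to zero with an upward push: the pads were squeezed off over the top of the bar, so the real tips sit about 12–15 mm higher than reckoned. The high grip on the knob fits this. I reopen, go lower and regrip.

>>> arm_command(rows=[[[0,0,0.3,0,3.5],[0,0,0,0,3.5],[0,0,0,0,3.5],[0,0,0,0,3.5],[0,0,-0.8,0,3.5],[0,0,-0.7,0,3.5],[0,0,0,0,3.5],[0,0,0,0,3.5]]])

```text
t: 11.75
ee_pos: [422.8, 242.7, 148.8]
orientation: [-179.9, 0.0, 99.3]
wrist_force: [-0.1, -0.3, -0.5]
finger_gap: 34.6
gripper_force: 0.0
```

```bash
python3 - <<'E'
from h import *
np.set_printoptions(precision=1,suppress=True)
d=snap('side','s5')
a=d['image'][150:240,190:310]; cv2.imwrite('pics/s5c.png',cv2.resize(a,(800,600),interpolation=cv2.INTER_CUBIC))
for z in(150,165,180):
  for x in (0,): print(z,(proj(d,[423.5,243.3,z])-[190,150])*800/120)
E
```

```text
150 [246.7 348.7]
165 [243.9 311.3]
180 [241.1 273.1]
```

View pics/s5c.png

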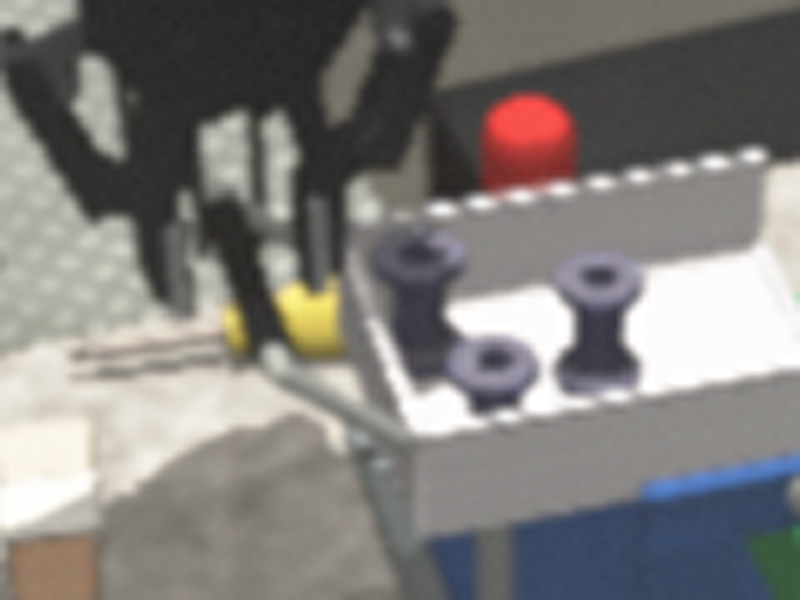

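The bar at (243,275) lies centred between the tips at (178,305) and (315,290). I go 5 mm lower and close.

>>> arm_command(rows=[[[0,0,-0.5,0,3.5],[0,0,0,0,2],[0,0,0,0,1],[0,0,0,0,0.5],[0,0,0,0,0.5],[0,0,0,0,0.5]]])

```text
t: 12.4
ee_pos: [423.4, 242.9, 144.4]
orientation: [180.0, -0.0, 99.3]
wrist_force: [1.3, -0.1, -2.6]
finger_gap: 11.7
gripper_force: 58.5
```

The bar is gripped. I lift along the hinge arc.

>>> arm_command(rows=[[[0.28,0.05,0.65,0,0.5],[0.31,0.05,0.64,0,0.5],[0.33,0.05,0.63,0,0.5],[0.36,0.06,0.61,0,0.5],[0.38,0.06,0.6,0,0.5],[0.41,0.07,0.58,0,0.5],[0.43,0.07,0.56,0,0.5],[0.45,0.07,0.55,0,0.5]]])

```text
t: 13.2
ee_pos: [451.5, 247.3, 192.7]
orientation: [-179.8, 0.0, 99.3]
wrist_force: [-3.9, -1.3, -2.8]
finger_gap: 11.5
gripper_force: 58.6
```

>>> arm_command(rows=[[[0.47,0.08,0.53,0,0.5],[0.49,0.08,0.51,0,0.5],[0.51,0.08,0.49,0,0.5],[0.53,0.09,0.47,0,0.5],[0.55,0.09,0.44,0,0.5],[0.57,0.09,0.42,0,0.5],[0.58,0.09,0.4,0,0.5],[0.6,0.1,0.37,0,0.5]]])

```text
t: 14.0
ee_pos: [494.2, 255.5, 231.6]
orientation: [-179.9, -0.0, 99.4]
wrist_force: [-11.6, -3.0, 13.0]
finger_gap: 11.7
gripper_force: 59.1
```

>>> arm_command(rows=[[[0.61,0.1,0.35,0,0.5],[0.63,0.1,0.32,0,0.5],[0.64,0.1,0.3,0,0.5],[0.65,0.11,0.27,0,0.5],[0.66,0.11,0.24,0,0.5],[0.67,0.11,0.22,0,0.5],[0.68,0.11,0.19,0,0.5],[0.68,0.11,0.16,0,0.5]]])

```text
t: 14.8
ee_pos: [548.7, 264.8, 253.1]
orientation: [179.8, -0.1, 99.3]
wrist_force: [-5.8, -0.4, 10.8]
finger_gap: 11.7
gripper_force: 60.7
```

>>> arm_command(rows=[[[0.69,0.11,0.15,0,0.5],[0.7,0.11,0.12,0,0.5],[0.7,0.11,0.1,0,0.5],[0.7,0.11,0.06,0,0.5],[0.7,0.11,0.03,0,0.5],[0.7,0.11,0,0,0.5],[0.7,0.11,-0.04,0,0.5],[0,0,0,0,0.5],[0,0,0,0,0.5],[0,0,0,0,0.5]]])

```text
t: 15.8
ee_pos: [599.2, 272.2, 256.4]
orientation: [179.6, -0.1, 99.2]
wrist_force: [0.5, 1.0, 5.4]
finger_gap: 11.3
gripper_force: 60.9
```

```bash
python3 - <<'E'
from h import *
d=snap('side','s6')
a=d['image'][90:285,200:460]; cv2.imwrite('pics/s6c.png',cv2.resize(a,(800,600),interpolation=cv2.INTER_CUBIC))
E
```

```text
(no output)
```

View pics/s6c.png

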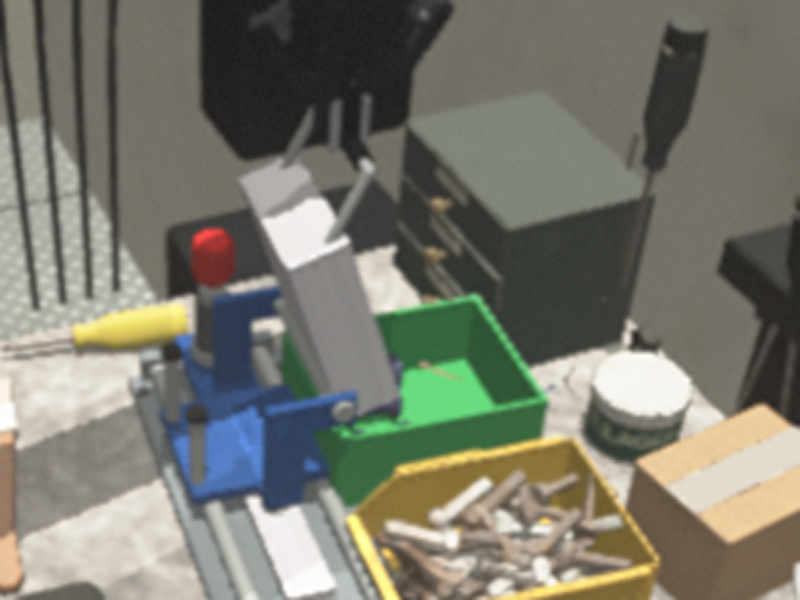

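The tray stands steep with its lip over the green bin. At least one bobbin shows at the mouth, at (395,385). I tilt a little further, wait, and then count numerically.

>>> arm_command(rows=[[[0.5,0.08,-0.04,0,0.5],[0.4,0.06,-0.05,0,0.5],[0,0,0,0,0.5],[0,0,0,0,0.5],[0,0,0,0,0.5],[0,0,0,0,0.5],[0,0,0,0,0.5],[0,0,0,0,0.5]]])

```text
t: 16.65
ee_pos: [607.3, 273.5, 255.5]
orientation: [179.7, -0.1, 99.2]
wrist_force: [-1.2, -0.0, 8.0]
finger_gap: 11.4
gripper_force: 61.1
```

```bash
cat > bob.py <<'E'
from h import *
import sys
np.set_printoptions(precision=0,suppress=True)
def run(cam,f,new=True):
    d=snap(cam,f) if new else load(f); P=cloud(d); I=d['image'].astype(int); b,g,r=I[...,0],I[...,1],I[...,2]
    m=((b-g>12)&(b-r>5)&(b<150)&(b<g+45)&(P[...,2]>15)&(P[...,2]<260)&(P[...,0]>440)&(P[...,0]<780)&(P[...,1]>120)&(P[...,1]<400)).astype(np.uint8)
    n,l,s,c=cv2.connectedComponentsWithStats(m)
    for i in range(1,n):
        if s[i,4]>8: print(f,s[i,:5],np.nanmedian(P[l==i],0),np.median(I[l==i],0))
if __name__=='__main__':
    run('side','side0',False); run('side',sys.argv[1]); run('top',sys.argv[1]+'t')
E
python3 bob.py s7
```

```text
side0 [259 208   7   5  12] [491. 206. 154.] [132. 117. 122.]
side0 [256 212  13   5  28] [490. 190. 155.] [126. 108. 112.]
side0 [288 212   7   5  14] [551. 186. 155.] [136. 120. 125.]
side0 [285 216  12   5  23] [545. 170. 155.] [123. 105. 108.]
side0 [261 226   9   3  18] [497. 189. 120.] [131. 116. 120.]
side0 [271 226   8   6  24] [510. 150. 155.] [138. 122. 127.]
side0 [285 230  12   4  25] [548. 172. 120.] [128. 113. 116.]
side0 [269 232  12   4  24] [510. 133. 154.] [120. 104. 108.]
side0 [265 250  33  31 533] [535. 158.  39.] [97. 71. 57.]
side0 [311 257   6  16  54] [594. 144.  39.] [95. 70. 56.]
side0 [318 258   4   7  13] [610. 158.  39.] [94. 72. 61.]
s7 [ 252  183   64   72 1503] [544. 291.  56.] [94. 68. 52.]
s7 [328 206   2   7  10] [663. 315.  48.] [109.  88.  88.]
s7t [ 213  185   80   51 1406] [529. 296.  40.] [91. 64. 47.]
```

```bash
cat > bin.py <<'E'
from h import *
import sys
np.set_printoptions(precision=0,suppress=True)
w=np.radians(9.2)
def run(f):
    d=load(f);P=cloud(d);I=d['image'].astype(int);b,g,r=I[...,0],I[...,1],I[...,2]
    q=P[...,:2]-[660,281]; bx=q[...,0]*np.cos(w)+q[...,1]*np.sin(w); by=-q[...,0]*np.sin(w)+q[...,1]*np.cos(w)
    ins=(abs(bx)<88)&(abs(by)<66)&(P[...,2]<115)
    ng=ins&(g-r<40)&(P[...,2]>15); print(f,'inside px',ins.sum(),'green floor',(ins&~ng).sum())
    n,l,s,c=cv2.connectedComponentsWithStats(ng.astype(np.uint8))
    for i in range(1,n):
        if s[i,4]>12: k=l==i;print(' ',s[i,:5],'bed xy',np.median(bx[k]),np.median(by[k]),'z',np.percentile(P[...,2][k],[5,50,95]),np.median(I[k],0))
for f in sys.argv[1:]: run(f)
E
python3 bin.py s7 s7t
```

```text
s7 inside px 2605 green floor 1566
  [288 186  19  35 282] bed xy -77.84731005052019 30.622572219961427 z [ 38.  75. 115.] [85. 91. 62.]
  [311 190  21  41 239] bed xy -17.378385125629247 0.38938097773940106 z [ 22.  55. 113.] [110. 112. 104.]
  [353 191  20  29 251] bed xy 79.871460565554 9.319143454875427 z [30. 55. 71.] [53. 86. 49.]
  [335 207   6   3  14] bed xy 43.11386397910569 57.95425851307962 z [19. 23. 25.] [ 94. 133. 118.]
  [299 229  13  25 201] bed xy -77.6305539535117 -49.83446071531057 z [23. 40. 72.] [86. 84. 52.]
s7t inside px 772 green floor 242
  [229 129   5   8  29] bed xy 77.95094903545935 55.48502753273925 z [23. 42. 68.] [46. 69. 46.]
  [230 145   8  39  96] bed xy 3.6728820417653036 61.75538291532517 z [19. 76. 83.] [ 77. 104.  81.]
  [238 158   9  12  70] bed xy -0.9169724264080021 41.54512606483242 z [35. 45. 54.] [68. 62. 60.]
  [249 161   6   7  32] bed xy -9.030005057259796 19.320426418564693 z [22. 44. 51.] [82. 79. 70.]
  [238 185  45  16 298] bed xy -81.1688920842868 14.203318196780252 z [ 27.  41. 113.] [74. 61. 46.]
```

Two bobbins show clearly in the bin (at lying height) and the third is hidden by the arm. I wait briefly with a small nod, then lower along the arc.

>>> arm_command(rows=[[[0.1,0.02,0,0,0.5],[-0.3,-0.05,0,0,0.5],[0.3,0.05,0,0,0.5],[0,0,0,0,0.5],[-0.5,-0.08,0.04,0,0.5],[-0.5,-0.08,0.05,0,0.5],[-0.7,-0.11,0.04,0,0.5],[-0.7,-0.11,0,0,0.5],[-0.7,-0.11,-0.03,0,0.5],[-0.7,-0.11,-0.06,0,0.5]]])

```text
t: 17.75
ee_pos: [572.2, 267.9, 257.2]
orientation: [179.4, -0.1, 99.3]
wrist_force: [0.8, 0.8, 10.6]
finger_gap: 11.5
gripper_force: 60.4
```

>>> arm_command(rows=[[[-0.7,-0.11,-0.1,0,0.5],[-0.7,-0.11,-0.12,0,0.5],[-0.69,-0.11,-0.15,0,0.5],[-0.68,-0.11,-0.16,0,0.5],[-0.68,-0.11,-0.19,0,0.5],[-0.67,-0.11,-0.22,0,0.5],[-0.66,-0.11,-0.24,0,0.5],[-0.65,-0.11,-0.27,0,0.5],[-0.64,-0.1,-0.3,0,0.5],[-0.63,-0.1,-0.32,0,0.5]]])

```text
t: 18.75
ee_pos: [502.0, 256.4, 233.7]
orientation: [179.9, -0.1, 99.3]
wrist_force: [-1.8, 9.7, 2.5]
finger_gap: 11.4
gripper_force: 64.3
```

```bash
python3 - <<'E'
from h import *
snap('side','s8');snap('top','s8t')
E
python3 bin.py s8 s8t
```

```text
s8 inside px 2616 green floor 1715
  [294 186  37  45 287] bed xy -21.537005921369783 16.05916770262081 z [ 30.  49. 113.] [124. 114. 107.]
  [353 191  20  30 257] bed xy 79.71320253426961 9.675280309982778 z [29. 54. 71.] [54. 87. 49.]
  [335 207   6   3  14] bed xy 43.50659721456503 58.335642512243396 z [19. 23. 26.] [ 95. 134. 118.]
  [287 212  18   9  86] bed xy -77.50726754301226 30.89619876508602 z [29. 42. 78.] [90. 84. 52.]
  [299 228  14  26 202] bed xy -77.65901018258697 -50.11174553928163 z [24. 40. 73.] [86. 85. 54.]
s8t inside px 263 green floor 102
  [229 122  31  16 151] bed xy 77.73168094664284 36.315148144524095 z [23. 53. 75.] [54. 77. 55.]
```

>>> arm_command(rows=[[[-0.61,-0.1,-0.35,0,0.5],[-0.6,-0.1,-0.37,0,0.5],[-0.58,-0.09,-0.4,0,0.5],[-0.57,-0.09,-0.42,0,0.5],[-0.55,-0.09,-0.44,0,0.5],[-0.53,-0.09,-0.47,0,0.5],[-0.51,-0.08,-0.49,0,0.5],[-0.49,-0.08,-0.51,0,0.5],[-0.47,-0.08,-0.53,0,0.5],[0,0,0,0,0.5]]])

```text
t: 19.85
ee_pos: [452.0, 246.9, 191.4]
orientation: [-179.9, 0.1, 99.4]
wrist_force: [2.7, -0.1, -5.1]
finger_gap: 11.5
gripper_force: 66.4
```

```bash
python3 - <<'E'
from h import *
snap('side','s9');snap('top','s9t')
E
python3 bin.py s9 s9t; python3 -c "
import numpy as np
for t in np.arange(0,.8,.1):print(t.round(1),(423.4+.987*(163-163*np.cos(t)+68*np.sin(t))).round(1),(144.4-68+163*np.sin(t)+68*np.cos(t)).round(1))"
```

```text
s9 inside px 2702 green floor 1719
  [291 186  40  45 443] bed xy -30.730124073120127 25.631875107550186 z [ 30.  53. 114.] [138. 129. 124.]
  [353 191  20  29 259] bed xy 79.88755514848508 11.526070236888556 z [28. 54. 71.] [55. 88. 50.]
  [335 207   6   3  13] bed xy 43.14353674195268 57.822930466668865 z [19. 23. 27.] [ 95. 134. 113.]
  [291 219  10   2  15] bed xy -79.24996067871409 28.236113738829594 z [37. 40. 64.] [121.  92.  72.]
  [299 229  14  24 207] bed xy -77.59375630270735 -49.89163321786542 z [24. 40. 75.] [87. 87. 57.]
s9t inside px 2686 green floor 1820
  [229 122  50  15 368] bed xy 77.72237904790444 -7.565392353208884 z [20. 45. 69.] [50. 76. 49.]
  [231 146   6   8  20] bed xy 40.977069857748425 57.66628653039997 z [19. 22. 56.] [ 92. 132. 112.]
  [235 158  25  28 374] bed xy -21.080853463489117 38.30235594679415 z [ 24.  45. 110.] [105.  93.  88.]
  [268 160   6   7  17] bed xy -12.325528992777592 -23.831535801865982 z [21. 46. 52.] [ 93. 104.  81.]
  [234 175   5  14  30] bed xy -48.1295195864281 61.50600269124796 z [19. 77. 82.] [102. 116.  90.]
0.0 423.4 144.4
0.1 430.9 160.3
0.2 439.9 175.4
0.3 450.4 189.5
0.4 462.2 202.5
0.5 475.3 214.2
0.6 489.4 224.6
0.7 504.5 233.4
```

>>> arm_command(rows=[[[-0.45,-0.07,-0.55,0,0.5],[-0.43,-0.07,-0.56,0,0.5],[-0.41,-0.07,-0.58,0,0.5],[-0.38,-0.06,-0.6,0,0.5],[-0.36,-0.06,-0.61,0,0.5],[-0.2,-0.03,-0.35,0,0.5],[-0.14,-0.02,-0.28,0,0.5],[-0.15,-0.03,-0.32,0,0.5],[0,0,0,0,0.5]]])

```text
t: 20.85
ee_pos: [427.1, 243.7, 153.7]
orientation: [-180.0, 0.0, 99.4]
wrist_force: [1.7, 1.8, -1.5]
finger_gap: 11.4
gripper_force: 65.1
```

>>> arm_command(rows=[[[-0.14,-0.02,-0.3,0,0.5],[-0.12,-0.02,-0.3,0,0.5],[-0.1,-0.02,-0.25,0,0.5],[0,0,0,0,0.5],[0,0,0,0,0.5]]])

```text
t: 21.35
ee_pos: [423.6, 242.6, 145.3]
orientation: [-179.9, 0.0, 99.2]
wrist_force: [1.1, 0.5, 0.2]
finger_gap: 11.2
gripper_force: 65.9
```

>>> arm_command(rows=[[[0,0,-0.12,0,0.5],[0,0,0,0,0.5],[0,0,0,0,2],[0,0,0,0,3.5],[0,0,0,0,3.5],[0,0,0,0,3.5],[0,0,2,0,3.5],[0,0,3,0,3.5],[0,0,4,0,3.5],[0,0,4,0,3.5]]])

```text
t: 22.35
ee_pos: [423.3, 242.7, 275.3]
orientation: [-179.9, 0.0, 99.3]
wrist_force: [0.9, 1.2, -0.2]
finger_gap: 35.1
gripper_force: 0.0
```

>>> arm_command(rows=[[[-2,2,0,0,3.5],[-2,4,0,0,3.5],[-2,4,0,0,3.5],[-2,4,0,0,3.5],[-2,4,0,0,3.5],[-1,4,0,0,3.5],[0,3,0,0,3.5],[0,0,0,0,3.5],[0,0,0,0,3.5]]])

```text
t: 23.25
ee_pos: [313.4, 493.0, 273.7]
orientation: [-179.9, 0.1, 99.4]
wrist_force: [1.0, -0.7, -0.2]
finger_gap: 34.9
gripper_force: 0.0
```

```bash
python3 - <<'E'
from h import *
snap('side','f');snap('top','ft')
np.set_printoptions(precision=1,suppress=True)
Q=cloud(load('f'))
for c0,r,lo,hi in(([521.5,359],25,90,180),([423.7,243.2],50,165,200)):
  q=Q[(np.hypot(Q[...,0]-c0[0],Q[...,1]-c0[1])<r)&(Q[...,2]>lo)&(Q[...,2]<hi)]; print(len(q),np.percentile(q,[2,50,98],axis=0))
w=np.radians(9.2)
d=load('ft');P=cloud(d);q=P[...,:2]-[660,281]; bx=q[...,0]*np.cos(w)+q[...,1]*np.sin(w); by=-q[...,0]*np.sin(w)+q[...,1]*np.cos(w)
z=P[...,2]
t=(bx>-190)&(bx<-90)&(abs(by)<45)&(z>100); print('tray floor z',np.percentile(z[t],[1,50,95,99.5]))
# height raster of bin, 8mm cells
for y in range(60,-64,-8):
    print(f'{y:4d}',*[f'{np.max(z[m]):3.0f}' if (m:=(abs(bx-x)<4)&(abs(by-y)<4)&(z<120)).any() else '  .' for x in range(-72,80,8)])
E
python3 bin.py ft
```

```text
179 [[508.7 340.9 126.3]
 [522.3 348.9 144. ]
 [538.4 366.  151.2]]
207 [[413.8 195.3 166.5]
 [424.4 238.4 184.3]
 [435.2 287.8 187.4]]
tray floor z [108.9 113.6 116.9 118.5]
  60 117  41  83  81  87  82  82  81  84  82  82  85  85  80  82  82  83  82  83
  52 114 117 116   .   .  51  50  45  47  48  56  26  26  25  26  27  23  27  24
  44 116 116 117   .   .  54  53  47  48  53  52  24  24  25  26  26  24  27  24
  36 116 116 120   .   .  51  51  45  47  52  52  25  24  24  26  24  27  25  54
  28 116 116 119   .   .  45  27  27  48  43  41  24  24  24  25  26  25  27  26
  20 118 115 118   .   .  44  42  46  53  45  24  28  24  23  24  25  25  23  24
  12 116 117 118   .   .  47  48  48  54   .  28  25  23  26  27  24  23  26  23
   4 116 118 117   .   .  44  43  44  52   .  24  26  25  27  24  24  24  24  26
  -4 118 117 118   .   .  24  24  25  44  23  26  24  27  24  25  23  25  25  24
 -12 116 116 116   .   .  25  23  26  23  25  27  24  23  26  26  25  24  24  23
 -20 117 117 118   .   .  24  25  50  45  24  25  24  26  26  23  26  23  24  25
 -28 116 117 118   .  47  47  48  
[... 219 characters left out ...]
16 119   .   .  22  27  27  26  25  24  26  24  25  27  24  26  27  25
 -60 112 118  78  83  82  82  81  82  81  81  83  82  79  83  80  83  83  82  82
ft inside px 3354 green floor 2012
  [229 122  50  14 353] bed xy 77.61980870756103 -7.677109184890963 z [21. 45. 69.] [53. 79. 51.]
  [231 146   6   8  19] bed xy 40.293224158591116 57.839964253257584 z [19. 23. 57.] [ 96. 137. 118.]
  [235 158  52  34 864] bed xy -58.51507519767941 10.110623984478124 z [ 37. 110. 115.] [182. 184. 183.]
  [288 172   3  15  19] bed xy -73.53103216377035 -60.81398600870131 z [ 50.  82. 112.] [145. 148. 138.]
  [238 187   4  14  21] bed xy -78.5279545199299 59.565354230914906 z [ 24.  52. 112.] [127. 124. 116.]
```

All three bobbins lie in the green bin. The tray is empty and level, the pin is home and the arm is clear.

```bash
python3 -c "
from rig import env
print(env.hand_in())"
```

```text
the job is handed in; nothing more can be done
None
```

I handed the job in at about 23 s: the cart is locked in the hole in front of the green bin, all three bobbins measure as lying in that bin, and the tray is back level with the arm clear of everything; my first grip on the tray handle slipped off the bar and I regripped lower.

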